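Peel the top insert tray off the stuck stack and present it

ROBOT

A 6-joint arm with a two-finger parallel gripper is mounted at the origin on a cart in front of the work surface, level with it; the furniture and walls round the work are solid. World frame = base frame: x ahead of the robot, y to its left, z up, the work surface at z = 0. Lengths are in m, angles in rad, forces in N, time in s.
With the tool pointing down it reaches from about 0.4 to 0.825 m from the base axis. Payload 7 kg.
Tool frame: the origin (TCP) lies between the finger pads; the fingertips stand 8 mm ahead of it and the grasp point (between the pads) lies 11 mm behind it (arm.finger_overhang is the distance from the TCP to the fingertips, in m); z points along the fingers, y is the line along which they close (so a half turn about z gives the same grasp; the last joint's range is limited). The gripper opens to 88 mm and grips with 3 to 60 N. Pads are 19 mm wide; open, the fingers measure 130 mm over their backs; the gripper's body (78 mm by 193 mm) begins 47 mm behind the grasp point.
Start: joints at [1.636, 0.359, 0.012, 0, -1.224, -0.288], TCP at [0.149, 0.658, 0.235] pointing down, gripper open.
Joint ranges: [-3.07, 3.07], [-1.43, 2.12], [-1.02, 1.25], [-3.03, 1.67], [-3.05, -0], [-3.03, 3.03]. Speed limits (rad/s): [2.39, 2.39, 3.01, 3.14, 3.14, 3.14].

INTERFACE

Orientations are given as [roll, pitch, yaw] about the fixed x, y, z axes, in that order (R = Rz(yaw) Ry(pitch) Rx(roll)).
In Python, from station import arm gives the robot as it stands.
- The arm moves only by the tool move_arm, never from a script. Its argument "rows" is text: rows parted by semicolons, each of 7 numbers parted by spaces: the turn, a rotation vector about the tool's x, y, z in degrees, then the shift along the tool's x, y, z in m, then the finger opening in m, from 0 to 0.0876. A call has 1 to 8 rows; each row shifts and turns the commanded pose from where the row before left it, along the tool's axes as they then stand; what a row does not reach is not made up. A row lasts 1/8 s, in which the tool goes at most 62.5 mm and 10.7 degrees, less where a joint would pass 70% of its speed; a pose out of reach is approached as far as the arm can. A call is refused whole if a number of a shift passes 0.0625 or a number of a turn 10.7, either way. A call with a gripper value outside its range is refused whole. The fingers move at their own pace and stop on an object; "squeeze" is the grip in N (left out, the last holds). Time passes only in rows, so rows that do not move let the fingers close. It gives the time, the measured TCP pose, the force, the opening and the grip force at its end, in the units of the state.
- arm.get_state(): the state, without advancing time (a new reading comes with each control period).
- arm.grab_frame(name): name is "scene" or "top"; returns (picture, depth): 420x560x3 uint8, blue, green, red; 420x560 float32, m along the optical axis (not along the pixel's ray), 0 where there is no reading.
- arm.camera_model(name): a dict with "mtx" (3x3 intrinsics, pixels), "camera_from_world" (4x4, takes a point from world to camera coordinates). Camera axes: x right, y down, z forward; pixel columns grow to the right and rows downward; lengths in m; the calibration is good to about 2 mm. A picture is of the moment at which its call begins. camera_model takes no time and is no camera call.
- arm.job_done(): hands the job in; it is judged then, once.
The state is a dict: "t": time; "q": joint angles; "qd": joint speeds; "joint_efforts": joint torques, N m; "eef_pos": TCP position; "ee_rot": TCP orientation; "force": force on the tool from outside, world axes, zero at the start; "moment": the same for the moment, N m; "width": finger opening in m; "gripper_force": force on a finger pad.
Only numpy, scipy, OpenCV 4.12 (cv2) and the standard library are available. Lean on these libraries where they do the work, as an engineer would, in place of code of your own. Each camera call takes 0.05 s, during which the arm holds its last target. There are 200 camera calls.

TASK

The gold praline insert trays are stuck together in their nested stack: take the top one by its red tab and peel it off by tipping that corner up first, about 4 cm, while the opposite corner is still seated, leaving the other trays standing where they are. Then present it: hold it roughly level, open side up, centred over the dark wooden board and about 15 cm above the counter, touching nothing else. Finish while still holding it there, do not put it down, and leave the coin dish, the ribbon spool and the bell alone.

Things in the scene. Friction and masses are not known exactly. Their poses are not given: they have to be found in the camera images.
- top_tray: Gold formed tray on top of the stack, to be peeled off: rim 140 (x) x 120 (y) mm, 36.5 high, 90 g, red tab at its +x +y corner. Origin: centre of the underside of its feet; z up, out of its open side. Nested 27 mm above the stack's origin; its rim sticks in four small dark sprung clips on the tray below, each holding it with about 1 N until its rim has risen about 5 mm there.
- tray_tab (a point): Grip point on the red tab, at (79.1, 67.8, 54.5) mm in the tray's frame: middle of an upright fin 10 mm thick and 24 mm long, top 13 mm above this point, sides free for fingers to 16 mm below it. The fin runs along the tray's diagonal, 0.709 rad from the tray's +x towards its +y; pinch it across the diagonal. Axes are the tray's.
- tab_corner (a point): Rim corner of the top tray beside the red tab, at (65, 55, 36.5) mm in the tray's frame.
- far_corner (a point): Rim corner of the top tray diagonally opposite the tab, at (-65, -55, 36.5) mm in the tray's frame; when nested it is 63.5 mm above the counter.
- tray_stack: The three trays below, fast to one another: same outline, 54.5 mm high (four small dark clips on its long sides rise to 66 mm), 800 g together, standing loose on the counter, without tabs. Origin: centre of the underside; axes as the top tray's while that is nested.
- board: The presentation board: dark wood with a grey pad and small brass corner pins, 160 (x) x 130 (y) x 8 mm, fixed on the counter; origin at the centre of its underside, z up. It stands on one side of the scale and the tray stack on the other; which side is which varies.
- coin_dish: White china coin dish with coins, 111 mm across, 14 mm high, loose; origin at the centre of its underside. Bystander: leave it alone.
- copper_ribbon: Spool of copper-coloured ribbon lying flat, 72 mm across, 26 mm high, loose; origin at its underside. Bystander: leave it alone.
- bell: Round counter bell, cream dome on a black base, 80 mm across, 54 mm high, loose; origin at the centre of its underside. Bystander: leave it alone.

How it is judged:
On the way:
1. the top tray is being peeled: its tab corner is raised at least 25 mm above its seat while the opposite corner is still within 12 mm of its seat (z of tab_corner in the frame of tray_stack above 0.0885 m and z of far_corner in the frame of tray_stack below 0.0755 m and horizontal distance between far_corner and tray_stack below 0.115 m and height (world z) of tray_stack below 0.012 m), for 0.1 s.
At the end, for the whole second after the job is handed in: The fingers hold the top tray still, its origin within 50 mm of the board's centre seen from above and 90 to 230 mm above the counter, open side up within 20 degrees of level, touching neither board nor stack; the other three trays stand upright on the counter within 40 mm of where they were (horizontal distance between top_tray and board below 0.05 m and height (world z) of top_tray between 0.09 and 0.23 m and angle between top_tray's own z axis and vertical below 0.35 rad and contact force between the fingers and top_tray above 0.5 N and contact force between top_tray and board below 0.05 N and contact force between top_tray and tray_stack below 0.05 N and linear speed of top_tray below 0.05 m/s and height (world z) of tray_stack below 0.005 m and angle between tray_stack's own z axis and vertical below 0.1 rad and distance of tray_stack from where it was at the start of the episode below 0.04 m); the arm keeps its last pose, push and grip.
It fails at once if the lower trays are lifted with the top one (more than 20 mm) or dragged more than 60 mm (height (world z) of tray_stack above 0.02 m or distance of tray_stack from where it was at the start of the episode above 0.06 m).
It fails at once if a bystander is moved more than 30 mm (distance of any of coin_dish, copper_ribbon, bell from where it was at the start of the episode above 0.03 m).
It also fails if it takes over 51 s, if anything falls off the work surface, if the arm or the gripper's body presses on something with over 40 N, if the wrist force passes 120 N, or if a joint passes its speed limit or range.

## Working session

There is one attempt and no reset: what is moved stays moved. The work goes in short steps, Python scripts to look and compute and a tool call to move; the robot and the scene stay as the last step left them, time stands still between calls to the robot, and variables do not carry over. Pictures are saved under pics/ and viewed, at most 10 in all, crops included, and the job is handed in when it is done.

Besides the shell and the picture viewer there is one more tool, called as name(argument=value, ...) on one line, values as JSON. move_arm: Moves the arm, as the interface text tells. Its arguments: {"type":"object","properties":{"rows":{"type":"string"},"squeeze":{"type":"number"}},"required":["rows"]}

```bash
mkdir -p pics; ls
python3 - <<'E'
from station import arm
import cv2,numpy as np
for n in("scene","top"):
    p,d=arm.grab_frame(n);cv2.imwrite(f"pics/{n}0.png",p);np.save(f"pics/{n}0.npy",d)
    m=arm.camera_model(n);print(n,np.round(m["mtx"],1).tolist(),np.round(m["camera_from_world"],3).tolist())
print(arm.get_state())
E
```

```text
pics
scene [[408.0, 0.0, 279.3], [0.0, 408.0, 209.3], [0.0, 0.0, 1.0]] [[0.464, -0.886, -0.019, -0.271], [-0.673, -0.338, -0.658, 0.356], [0.577, 0.318, -0.752, 0.925], [0.0, 0.0, 0.0, 1.0]]
top [[495.7, 0.0, 270.0], [0.0, 495.7, 211.3], [0.0, 0.0, 1.0]] [[-0.379, -0.926, 0.005, 0.146], [-0.897, 0.366, -0.248, 0.502], [0.228, -0.098, -0.969, 1.771], [0.0, 0.0, 0.0, 1.0]]
{'t': 0.1, 'q': array([ 1.63609326e+00,  3.59336827e-01,  1.11152225e-02, -2.83211358e-04,
       -1.22407771e+00, -2.88108666e-01]), 'qd': array([ 0.00035901, -0.00241508,  0.00275845,  0.00315528,  0.00027478,
        0.00265218]), 'joint_efforts': array([-2.54157530e-03, -5.84167314e+01,  2.93750811e+01,  7.01563239e+00,
        1.01513753e-02, -4.60526132e-05]), 'eef_pos': array([0.14909176, 0.65788558, 0.23369163]), 'ee_rot': array([ 3.14007596e+00, -1.71821768e-04, -2.22908039e-01]), 'force': array([ 0.54627884, -0.39428415,  0.40205344]), 'moment': array([-0.00830252,  0.02957392,  0.03499361]), 'gripper_force': 0.0, 'width': 0.08771074588060838}
```

View pics/scene0.png

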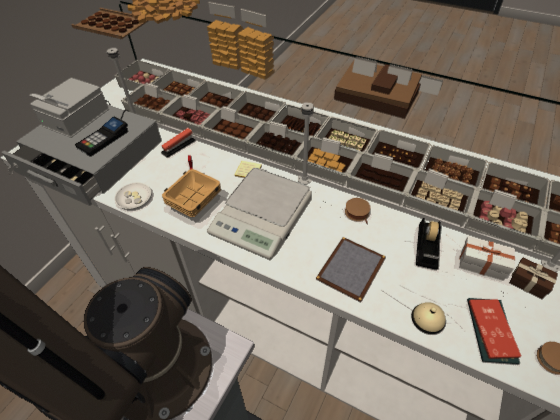

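View pics/top0.png

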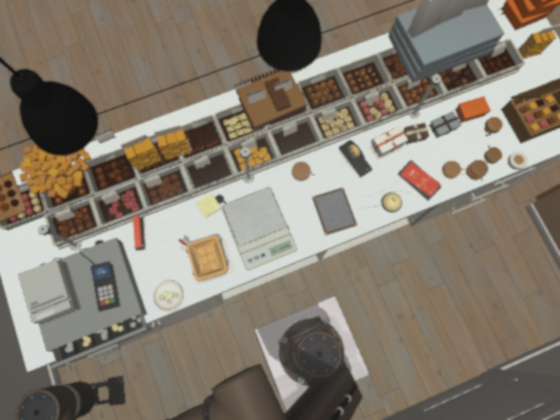

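The scene view shows the gold stack near (192,193) with its red tab at (190,162), the board at (351,267), the coin dish at (134,196), the scale between stack and board, the bell at (429,317) and the ribbon at (357,209). The top view shows the stack at (208,258), the tab at (183,242) and the board at (335,211).

```bash
cat > h.py <<'E'
import cv2,numpy as np
from station import arm
def cam(n):
    m=arm.camera_model(n);return np.array(m["mtx"]),np.array(m["camera_from_world"])
def ray(n,u,v):
    K,T=cam(n);R=T[:3,:3];return -R.T@T[:3,3],R.T@np.linalg.inv(K)@np.array([u,v,1.])
def onz(n,u,v,z):
    o,d=ray(n,u,v);return o+d*(z-o[2])/d[2]
def two(a,b):
    (o1,d1),(o2,d2)=ray("scene",*a),ray("top",*b)
    s=np.linalg.lstsq(np.c_[d1,-d2],o2-o1,rcond=None)[0]
    p,q=o1+d1*s[0],o2+d2*s[1];return (p+q)/2,np.linalg.norm(p-q)
def cloud(n,d):
    K,T=cam(n);v,u=np.indices(d.shape);c=np.stack([(u-K[0,2])/K[0,0]*d,(v-K[1,2])/K[1,1]*d,d],-1)
    return (c-T[:3,3])@T[:3,:3]
def red(p):
    b,g,r=[p[...,i].astype(int) for i in range(3)];return (r>90)&(g<.4*r)&(b<.4*r)
def blob(m,box):
    x0,y0,x1,y1=box;k=np.zeros(m.shape,np.uint8);k[y0:y1,x0:x1]=m[y0:y1,x0:x1]
    n,l,s,c=cv2.connectedComponentsWithStats(k);i=1+np.argmax(s[1:,4]);return l==i,c[i],s[i]
E
python3 - <<'E'
from h import *
B={"scene":(180,150,200,172),"top":(172,232,192,250)}
c={}
for n in B:
    p=cv2.imread(f"pics/{n}0.png");d=np.load(f"pics/{n}0.npy");W=cloud(n,d)
    m,c[n],s=blob(red(p),B[n]);print(n,"tab",c[n],s,np.median(W[m],0).round(3))
    hsv=cv2.cvtColor(p,cv2.COLOR_BGR2HSV)
    g=(hsv[...,0]>8)&(hsv[...,0]<28)&(hsv[...,1]>110)
    bx=(155,160,230,225) if n=="scene" else (180,228,235,285)
    m,_,s=blob(g,bx);P=W[m];print("gold",s,np.percentile(P[:,2],[2,50,90,98]).round(3))
    k=np.zeros(m.shape,np.uint8);k[m]=1;ct=max(cv2.findContours(k,0,1)[0],key=cv2.contourArea)
    if n=="top":
        r=cv2.minAreaRect(np.array([onz(n,u,v,.0635)[:2] for u,v in ct[:,0]],np.float32));print(r,cv2.boxPoints(r).round(3).tolist())
    # rim from depth
    Q=P[(P[:,2]>.056)&(P[:,2]<.072)][:,:2].astype(np.float32);r=cv2.minAreaRect(Q);print("rimdepth",r,cv2.boxPoints(r).round(3).tolist())
    # board
    dk=(p.max(2)<140);bx=(312,232,390,302) if n=="scene" else (308,183,362,238)
    m,cc,s=blob(dk,bx);k=np.zeros(m.shape,np.uint8);k[m]=1;ct=max(cv2.findContours(k,0,1)[0],key=cv2.contourArea)
    r=cv2.minAreaRect(np.array([onz(n,u,v,.008)[:2] for u,v in ct[:,0]],np.float32));print("board",s,r,np.median(W[m],0).round(3))
    x=W[255:285,330:370] if n=="scene" else None
    o=onz(n,*((265,200) if n=="scene" else (255,220)),0.06);print("scale",W[200,265] if n=="scene" else W[220,255])
print("two",two(c["scene"],c["top"]))
a=cv2.resize(cv2.imread("pics/scene0.png")[145:225,105:225],(600,400),interpolation=2)
cv2.imwrite("pics/crop0.png",a)
E
```

```text
scene tab [189. 158.] [188 156   3   5  15] [0.527 0.281 0.095]
gold [ 162  169   58   48 1677] [0.033 0.046 0.064 0.066]
rimdepth ((0.44639164209365845, 0.22193482518196106), (0.12834297120571136, 0.14168177545070648), 85.62830352783203) [[0.3709999918937683, 0.16300000250339508], [0.5120000243186951, 0.15299999713897705], [0.5220000147819519, 0.2809999883174896], [0.38100001215934753, 0.29100000858306885]]
board [ 316  238   70   64 2544] ((0.438548743724823, -0.29014408588409424), (0.12972882390022278, 0.1617855280637741), 85.24346160888672) [ 0.432 -0.293  0.008]
scale [0.50171852 0.00154782 0.06749606]Traceback (most recent call last):
  File "<stdin>", line 6, in <module>
  File "h.py", line 20, in blob
    n,l,s,c=cv2.connectedComponentsWithStats(k);i=1+np.argmax(s[1:,4]);return l==i,c[i],s[i]
                                                    ~~~~~~~~~^^^^^^^^^
    return _wrapfunc(a, 'argmax', axis=axis, out=out, **kwds)
    return bound(*args, **kwds)
ValueError: attempt to get argmax of an empty sequence
```

```bash
sed -i 's/(r>90)&(g<.4\*r)&(b<.4\*r)/(r>70)\&(g<.55*r)\&(b<.55*r)/' h.py
python3 - <<'E'
from h import *
B={"scene":(180,150,200,172),"top":(172,232,192,250)}
c={}
for n in B:
    p=cv2.imread(f"pics/{n}0.png");d=np.load(f"pics/{n}0.npy");W=cloud(n,d)
    m,c[n],s=blob(red(p),B[n]);print(n,"tab",c[n],s,np.median(W[m],0).round(3))
    if n=="top":
        hsv=cv2.cvtColor(p,cv2.COLOR_BGR2HSV);g=(hsv[...,0]>8)&(hsv[...,0]<28)&(hsv[...,1]>110)
        m,_,s=blob(g,(180,228,235,285));P=W[m];print(s,np.percentile(P[:,2],[2,50,90,98]).round(3))
        k=m.astype(np.uint8);ct=max(cv2.findContours(k,0,1)[0],key=cv2.contourArea)
        print("gold",cv2.minAreaRect(np.array([onz(n,u,v,.0635)[:2] for u,v in ct[:,0]],np.float32)))
        m,_,s=blob(p.max(2)<140,(308,183,362,238));ct=max(cv2.findContours(m.astype(np.uint8),0,1)[0],key=cv2.contourArea)
        print("board",s,cv2.minAreaRect(np.array([onz(n,u,v,.008)[:2] for u,v in ct[:,0]],np.float32)))
print("two",two(c["scene"],c["top"]))
a=np.vstack([cv2.resize(cv2.imread("pics/scene0.png")[145:215,105:225],(500,292),interpolation=2),cv2.resize(cv2.imread("pics/top0.png")[225:295,140:260],(500,292),interpolation=2)])
cv2.imwrite("pics/crop0.png",a)
E
```

```text
scene tab [189. 158.] [188 156   3   5  15] [0.527 0.281 0.095]Traceback (most recent call last):
  File "<stdin>", line 6, in <module>
  File "h.py", line 20, in blob
    n,l,s,c=cv2.connectedComponentsWithStats(k);i=1+np.argmax(s[1:,4]);return l==i,c[i],s[i]
                                                    ~~~~~~~~~^^^^^^^^^
    return _wrapfunc(a, 'argmax', axis=axis, out=out, **kwds)
    return bound(*args, **kwds)
ValueError: attempt to get argmax of an empty sequence
```

Run:
```python
from h import *
p=cv2.imread("pics/top0.png");d=np.load("pics/top0.npy")
print(p[234:250,176:192,2]-p[234:250,176:192,1].astype(int))
W=cloud("top",d);print(W[258,208],W[241,183])
hsv=cv2.cvtColor(p,cv2.COLOR_BGR2HSV);g=(hsv[...,0]>8)&(hsv[...,0]<28)&(hsv[...,1]>110)
m,_,s=blob(g,(180,228,235,285));P=W[m];print(s,np.percentile(P[:,2],[2,50,90,98]).round(3))
def rect(n,m,z):
    ct=max(cv2.findContours(m.astype(np.uint8),0,1)[0],key=cv2.contourArea)
    return cv2.minAreaRect(np.array([onz(n,u,v,z)[:2] for u,v in ct[:,0]],np.float32))
print("gold",rect("top",m,.0635))
m,_,s=blob(p.max(2)<140,(308,183,362,238));print("board",s,rect("top",m,.008))
a=np.vstack([cv2.resize(cv2.imread("pics/scene0.png")[145:215,105:225],(500,292),interpolation=2),cv2.resize(p[225:295,140:260],(500,292),interpolation=2)])
cv2.imwrite("pics/crop0.png",a)
```

```text
[[-5 -4 -5 -5 -5 -4 -5 -4 -6 -5 -5 -4 -4 -5 -4 -4]
 [-5 -4 -5 -4 -5 -5 -5 -5 -4 -4 -4 -5 -4 -5 -5 -5]
 [-5 -4 -4 -4 -4 -5 -5 -5 -2 -1 -1 -4 -5 -4 -4 -4]
 [-4 -4 -3 -3 -3 -3 -5 -4  0  2  1  0 -3 -6 -4 -4]
 [-4 -3  3 11 11  3 -2 -1  1  1  3  1 -1 -5 -4 -4]
 [-3  0 15 36 40 24 12  6  3  2  2  2  0 -4 -7 -5]
 [-3  1 20 49 66 56 40 24 11  4  2  3  0 -1 -3 -3]
 [-4 -3  9 31 56 69 66 46 22  8  2  2  2  3  5  7]
 [-5 -4 -2  8 26 48 64 59 33 14  7  6  9 13 18 24]
 [-4 -5 -4 -3  5 20 36 42 34 28 26 22 21 27 32 36]
 [-4 -5 -5 -4 -2  3 12 16 24 41 50 45 39 39 39 39]
 [-4 -5 -4 -4 -3  0  3  5 14 32 51 53 46 43 38 37]
 [-4 -5 -4 -3 -2  1  1  1  6 18 35 46 44 40 37 36]
 [-5 -4 -4 -2 -1  3  3  3  3  9 24 38 41 37 35 36]
 [-5 -5 -4 -2 -1  1  3  3  4  7 18 33 39 35 33 34]
 [-4 -4 -4 -4 -2 -1  1  2  3  6 16 30 38 36 32 32]]
[0.44876877 0.22029138 0.03237393] [0.52633834 0.27772259 0.10150193]
[ 187  237   39   42 1071] [0.028 0.042 0.064 0.07 ]
gold ((0.4465641975402832, 0.2232159674167633), (0.11411984264850616, 0.1353445202112198), 85.54730987548828)
board [ 314  189   42   45 1262] ((0.44262489676475525, -0.28682515025138855), (0.12394335865974426, 0.15497072041034698), 85.6375732421875)
```

View pics/crop0.png

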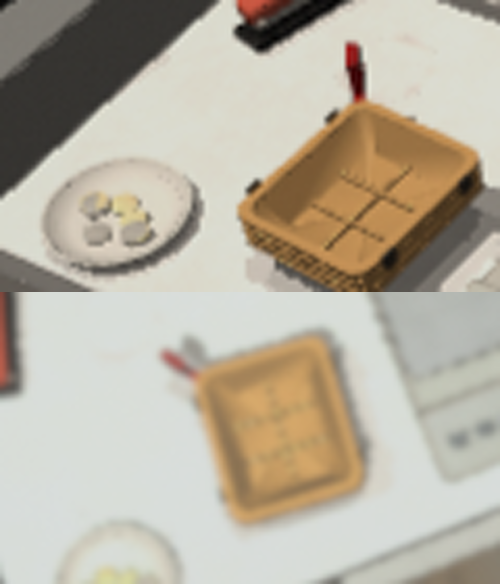

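The crop shows the red fin at scene crop (354,70) behind the tray's far corner, and in the top crop at (180,362). The stack is nearly axis-aligned (yaw about -4.4°), and the tab sits at its +x+y corner.

```bash
cat >> h.py <<'E'
from scipy.spatial.transform import Rotation as Ro
def plan(goal,yaw,n,goalR=None):
    s=arm.get_state();R=Ro.from_euler("xyz",s["ee_rot"]);G=goalR or Ro.from_euler("xyz",[np.pi,0,yaw])
    r=(R.inv()*G).as_rotvec();
    dp=(np.array(goal)-s["eef_pos"])/n;st=Ro.from_rotvec(r/n);C=R
    print("now",s["eef_pos"].round(4),s["ee_rot"].round(3),"dp",(dp*n).round(4))
    for i in range(n):
        print(np.round(np.degrees(r/n),1),np.round(C.inv().apply(dp),4));C=C*st
E
python3 - <<'E'
from h import *
p=cv2.imread("pics/top0.png").astype(int);w=(p[236:244,176:185,2]-p[236:244,176:185,1]);w=np.where(w>20,w,0)
v,u=np.indices(w.shape);tp=(176+(u*w).sum()/w.sum(),236+(v*w).sum()/w.sum());print(tp)
p=cv2.imread("pics/scene0.png").astype(int);w=p[150:172,180:200,2]-p[150:172,180:200,1]
m=(w>25)&(np.indices(w.shape)[0]<19);v,u=np.where(m);print(np.c_[u+180,v+150,w[m]].tolist())
W=cloud("scene",np.load("pics/scene0.npy"))[150:172,180:200][m];print(W.round(3).tolist())
sc=(u.mean()+180,v.mean()+150);print(sc,two(sc,tp),two((189,158),tp),onz("top",*tp,.0945))
plan([.530,.283,.16],np.radians(-143.8),14)
E
```

```text
(np.float64(181.4084798345398), np.float64(241.01964839710445))
[[188, 155, 59], [189, 155, 62], [190, 155, 50], [188, 156, 123], [189, 156, 116], [190, 156, 90], [188, 157, 123], [189, 157, 116], [190, 157, 102], [188, 158, 121], [189, 158, 115], [190, 158, 105], [188, 159, 116], [189, 159, 110], [190, 159, 100], [188, 160, 105], [189, 160, 86], [190, 160, 70], [188, 161, 36], [189, 161, 54], [190, 161, 49], [191, 161, 26], [188, 162, 28], [189, 162, 54], [190, 162, 53], [191, 162, 47], [189, 163, 51], [190, 163, 52], [191, 163, 50], [189, 164, 48], [190, 164, 54], [191, 164, 49], [189, 165, 43], [190, 165, 54], [191, 165, 51], [189, 166, 31], [190, 166, 53], [191, 166, 53], [190, 167, 73], [191, 167, 73], [192, 167, 41], [190, 168, 107], [191, 168, 94], [192, 168, 59]]
[[0.621, 0.374, -0.002], [0.623, 0.371, -0.003], [0.541, 0.286, 0.095], [0.536, 0.29, 0.094], [0.536, 0.285, 0.096], [0.539, 0.284, 0.094], [0.531, 0.286, 0.095], [0.532, 0.283, 0.095], [0.535, 0.282, 0.093], [0.525, 0.281, 0.097], [0.527, 0.279, 0.097], [0.53, 0.278, 0.095], [0.52, 0.277, 0.099], [0.525, 0.278, 0.09
[... 899 characters left out ...]
53012945 0.28362368 0.0945    ]
now [0.1491 0.6579 0.2337] [ 3.14  -0.    -0.223] dp [ 0.3809 -0.3749 -0.0737]
[ 0.  -0.   9.4] [0.0325 0.0201 0.0053]
[ 0.  -0.   9.4] [0.0353 0.0145 0.0053]
[ 0.  -0.   9.4] [0.0372 0.0086 0.0053]
[ 0.  -0.   9.4] [0.0381 0.0025 0.0053]
[ 0.  -0.   9.4] [ 0.038  -0.0038  0.0053]
[ 0.  -0.   9.4] [ 0.0369 -0.0099  0.0053]
[ 0.  -0.   9.4] [ 0.0348 -0.0158  0.0053]
[ 0.  -0.   9.4] [ 0.0317 -0.0212  0.0053]
[ 0.  -0.   9.4] [ 0.0279 -0.0261  0.0053]
[ 0.  -0.   9.4] [ 0.0233 -0.0303  0.0053]
[ 0.  -0.   9.4] [ 0.018  -0.0337  0.0053]
[ 0.  -0.   9.4] [ 0.0123 -0.0361  0.0053]
[ 0.  -0.   9.4] [ 0.0063 -0.0377  0.0053]
[ 0.  -0.   9.4] [ 0.0001 -0.0382  0.0053]
```

Run:
```python
from h import *
a=np.array([.149,.658]);b=np.array([.53,.283])
for n in("scene","top"):
    W=cloud(n,np.load(f"pics/{n}0.npy")).reshape(-1,3);W=W[np.abs(W[:,2]-.13)<.2]
    for t in np.linspace(0,1,8):
        c=a+t*(b-a);k=np.linalg.norm(W[:,:2]-c,axis=1)<.12;print(n,c.round(2),k.sum(),W[k,2].max().round(3) if k.any() else None)
```

```text
scene [0.15 0.66] 0 None
scene [0.2 0.6] 739 0.098
scene [0.26 0.55] 1953 0.098
scene [0.31 0.5 ] 3267 0.12
scene [0.37 0.44] 4123 0.12
scene [0.42 0.39] 3765 0.098
scene [0.48 0.34] 2746 0.099
scene [0.53 0.28] 2465 0.099
top [0.15 0.66] 260 0.33
top [0.2 0.6] 747 0.33
top [0.26 0.55] 1490 0.33
top [0.31 0.5 ] 2331 0.127
top [0.37 0.44] 3083 0.122
top [0.42 0.39] 3425 0.103
top [0.48 0.34] 3188 0.102
top [0.53 0.28] 3064 0.102
```

Path is clear below about 0.13 m (the 0.33 m readings are the arm itself). I'll descend only late.

move_arm(rows="0 0 9.4 0.0325 0.020 0 0.06;0 0 9.4 0.0355 0.0145 0 0.06;0 0 9.4 0.037 0.0085 0 0.06;0 0 9.4 0.038 0.0025 0 0.06;0 0 9.4 0.038 -0.004 0 0.06;0 0 9.4 0.037 -0.010 0 0.06;0 0 9.4 0.035 -0.016 0 0.06;0 0 9.4 0.032 -0.021 0 0.06", squeeze=50)

```text
t: 1.1
eef_pos: [0.3675, 0.4424, 0.2343]
ee_rot: [3.141, -0.0, -1.541]
force: [-0.1, 0.2, -0.3]
width: 0.0601
gripper_force: 0.0
```

move_arm(rows="0 0 9.4 0.028 -0.026 0.005 0.06;0 0 9.4 0.023 -0.030 0.010 0.06;0 0 9.4 0.018 -0.034 0.015 0.06;0 0 9.4 0.0125 -0.036 0.015 0.06;0 0 9.4 0.0065 -0.038 0.015 0.06;0 0 9.4 0 -0.038 0.015 0.06;0 0 0 0 0 0 0.06;0 0 0 0 0 0 0.06")

```text
t: 2.1
eef_pos: [0.5288, 0.2813, 0.1594]
ee_rot: [-3.142, -0.0, -2.519]
force: [-0.7, -0.3, 0.4]
width: 0.0601
gripper_force: 0.0
```

Run:
```python
from h import *
plan([.530,.283,.074],np.radians(-143.8),3)
p,d=arm.grab_frame("scene");cv2.imwrite("pics/s1.png",cv2.resize(p[110:230,110:270],(800,600),interpolation=2))
```

```text
now [0.5288 0.2813 0.1594] [-3.142 -0.    -2.519] dp [ 0.0012  0.0017 -0.0854]
[-0.  -0.  -0.2] [-0.0007  0.0002  0.0285]
[-0.  -0.  -0.2] [-0.0007  0.0002  0.0285]
[-0.  -0.  -0.2] [-0.0007  0.0002  0.0285]
```

View pics/s1.png

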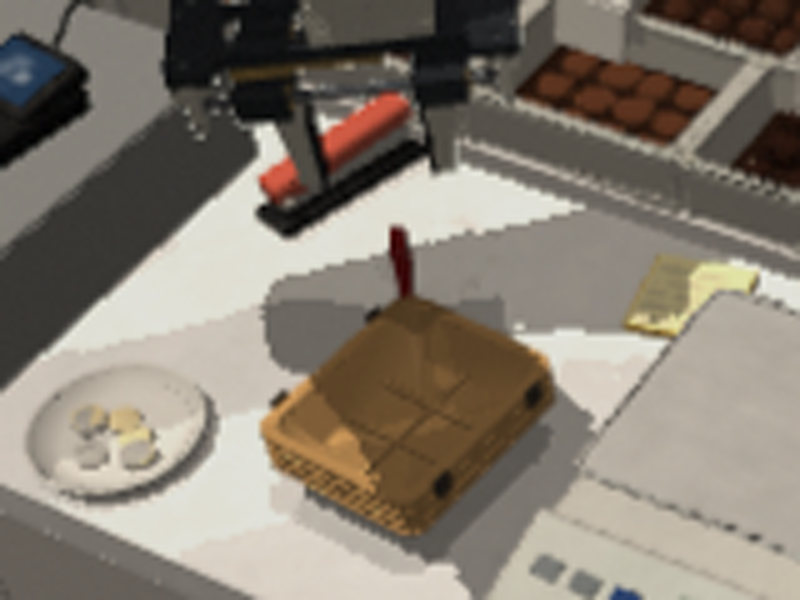

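The crop shows the fingertips at (310,180) and (440,160). Their midpoint sits on the vertical line through the red fin (400,260), so I descend and close.

move_arm(rows="0 0 0 -0.0005 0 0.028 0.06;0 0 0 -0.0005 0 0.028 0.06;0 0 0 -0.001 0 0.019 0.06;0 0 0 0 0 0.010 0.06;0 0 0 0 0 0 0.03;0 0 0 0 0 0 0.01;0 0 0 0 0 0 0;0 0 0 0 0 0 0", squeeze=50)

```text
t: 3.15
eef_pos: [0.5307, 0.2827, 0.0751]
ee_rot: [3.141, 0.001, -2.52]
force: [-1.0, -0.2, -0.2]
width: 0.0255
gripper_force: 0.0
```

move_arm(rows="0 0 0 0 0 0 0;0 0 0 0 0 0 0;0 0 0 0 0 0 0;0 0 0 0 0 0 0")

```text
t: 3.65
eef_pos: [0.5305, 0.2826, 0.0747]
ee_rot: [-3.142, 0.0, -2.52]
force: [-0.2, 0.5, 2.7]
width: 0.0101
gripper_force: 50.0
```

Gripped at 10.1 mm, which matches the fin thickness. Now I peel about the far corner.

move_arm(rows="0 -1.7 0 0.0004 0 -0.0056 0;0 -1.7 0 0.0004 0 -0.0056 0;0 -1.7 0 0.0004 0 -0.0056 0;0 -1.7 0 0.0004 0 -0.0056 0;0 -1.7 0 0.0004 0 -0.0056 0;0 -1.7 0 0.0004 0 -0.0056 0;0 -1.7 0 0.0004 0 -0.0056 0;0 -1.7 0 0.0004 0 -0.0056 0")

```text
t: 4.65
eef_pos: [0.524, 0.278, 0.1191]
ee_rot: [3.142, 0.239, -2.52]
force: [0.1, 0.0, -2.0]
width: 0.0095
gripper_force: 50.0
```

move_arm(rows="0 0 0 0 0 0 0;0 0 0 0 0 0 0;0 0 0 0 0 0 0;0 0 0 0 0 0 0")

```text
t: 5.15
eef_pos: [0.5243, 0.2781, 0.1185]
ee_rot: [-3.141, 0.237, -2.52]
force: [-0.5, 1.1, 0.9]
width: 0.0101
gripper_force: 50.0
```

Run:
```python
from h import *
p,d=arm.grab_frame("scene");cv2.imwrite("pics/s2.png",cv2.resize(p[110:230,110:270],(800,600),interpolation=2))
W=cloud("scene",d);hsv=cv2.cvtColor(p,cv2.COLOR_BGR2HSV)
g=(hsv[...,0]>8)&(hsv[...,0]<28)&(hsv[...,1]>110)
m,_,s=blob(g,(150,140,235,230));P=W[m]
dg=np.array([.807,.59]);t=(P[:,:2]-[.4465,.2225])@dg
for a in np.arange(-.1,.1,.02):
    k=(t>a)&(t<a+.02);print(round(a,2),k.sum(),np.percentile(P[k,2],[5,95]).round(3) if k.any() else "")
```

```text
-0.1 48 [0.037 0.066]
-0.08 150 [0.036 0.07 ]
-0.06 196 [0.036 0.075]
-0.04 262 [0.036 0.078]
-0.02 335 [0.041 0.082]
0.0 389 [0.037 0.087]
0.02 335 [0.06  0.092]
0.04 230 [0.065 0.097]
0.06 106 [0.076 0.103]
0.08 1 [0.101 0.101]
```

View pics/s2.png

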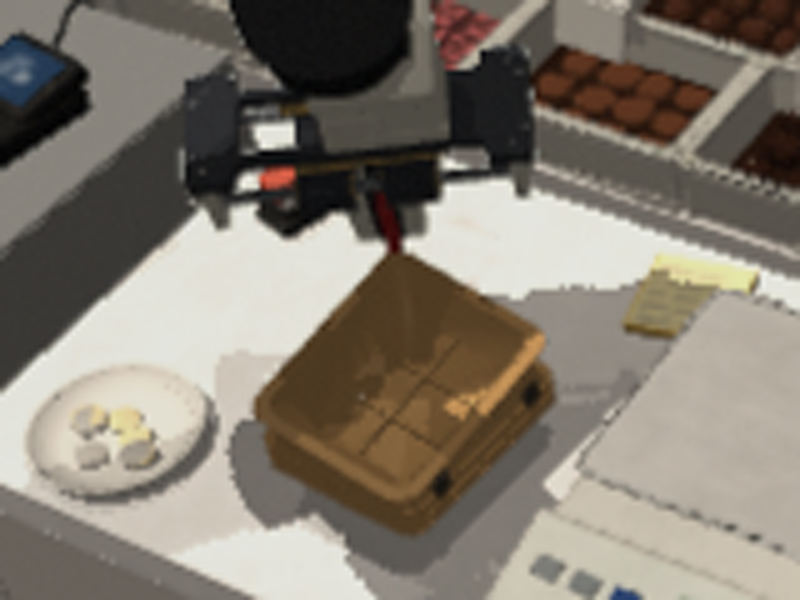

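The crop shows the tab corner tipped up about 40 mm (400,250) and the far corner still seated (420,500). The stack and dish haven't moved. Now I lift straight up.

move_arm(rows="0 0 0 -0.0018 0 -0.0073 0;0 0 0 -0.0025 0 -0.010 0;0 0 0 -0.0035 0 -0.0145 0;0 0 0 -0.0035 0 -0.0145 0;0 0 0 -0.0047 0 -0.0195 0;0 0 0 -0.0047 0 -0.0195 0;0 0 0 -0.0047 0 -0.0195 0;0 0 0 -0.0035 0 -0.0145 0")

```text
t: 6.2
eef_pos: [0.5243, 0.2781, 0.2432]
ee_rot: [3.141, 0.239, -2.52]
force: [-0.6, 0.6, -1.4]
width: 0.0097
gripper_force: 50.0
```

move_arm(rows="0 1.7 0 0 0 0 0;0 1.7 0 0 0 0 0;0 1.7 0 0 0 0 0;0 1.7 0 0 0 0 0;0 1.7 0 0 0 0 0;0 1.7 0 0 0 0 0;0 1.7 0 0 0 0 0;0 1.7 0 0 0 0 0")

```text
t: 7.2
eef_pos: [0.5241, 0.278, 0.2417]
ee_rot: [3.141, -0.001, -2.52]
force: [0.2, -0.3, -0.8]
width: 0.0095
gripper_force: 50.0
```

Run:
```python
from h import *
p,d=arm.grab_frame("scene");cv2.imwrite("pics/s3.png",cv2.resize(p[60:240,90:330],(800,600),interpolation=2))
s=arm.get_state();print(s["q"],s["width"])
W=cloud("scene",d).reshape(-1,3)
# heights along carry
for y in np.arange(.2,-.35,-.08):
    k=(np.abs(W[:,1]-y)<.04)&(np.abs(W[:,0]-.45)<.12)&(W[:,2]<.3);print(round(y,2),W[k,2].max().round(3))
# goal: tray origin over board centre, keep yaw: offset from tray origin to TCP
off=Ro.from_euler("z",-4.45,degrees=True).apply([.0791,.0678,.0545+.0035-.011])
g=np.array([.4405,-.2885,.15])+off;print("goal",g,off)
plan(g,s["ee_rot"][2],16)
```

```text
[ 8.16541895e-01  2.23296868e-01 -1.61283558e-01 -3.91667675e-04
 -1.18901580e+00 -1.76507820e+00] 0.009670252184955415
0.2 0.233
0.12 0.233
0.04 0.071
-0.04 0.072
-0.12 0.072
-0.2 0.013
-0.28 0.014
goal [ 0.52462209 -0.22704169  0.197     ] [0.08412209 0.06145831 0.047     ]
now [0.5244 0.2783 0.2414] [-3.141e+00 -3.000e-03 -2.519e+00] dp [ 2.000e-04 -5.053e-01 -4.440e-02]
[-0. -0.  0.] [ 0.0184 -0.0257  0.0028]
[-0. -0.  0.] [ 0.0184 -0.0257  0.0028]
[-0. -0.  0.] [ 0.0184 -0.0257  0.0028]
[-0. -0.  0.] [ 0.0184 -0.0257  0.0028]
[-0. -0.  0.] [ 0.0184 -0.0257  0.0028]
[-0. -0.  0.] [ 0.0184 -0.0257  0.0028]
[-0. -0.  0.] [ 0.0184 -0.0257  0.0028]
[-0. -0.  0.] [ 0.0184 -0.0257  0.0028]
[-0. -0.  0.] [ 0.0184 -0.0257  0.0028]
[-0. -0.  0.] [ 0.0184 -0.0257  0.0028]
[-0. -0.  0.] [ 0.0184 -0.0257  0.0028]
[-0. -0.  0.] [ 0.0184 -0.0257  0.0028]
[-0. -0.  0.] [ 0.0184 -0.0257  0.0028]
[-0. -0.  0.] [ 0.0184 -0.0257  0.0028]
[-0. -0.  0.] [ 0.0184 -0.0257  0.0028]
[-0. -0.  0.] [ 0.0184 -0.0257  0.0028]
```

View pics/s3.png

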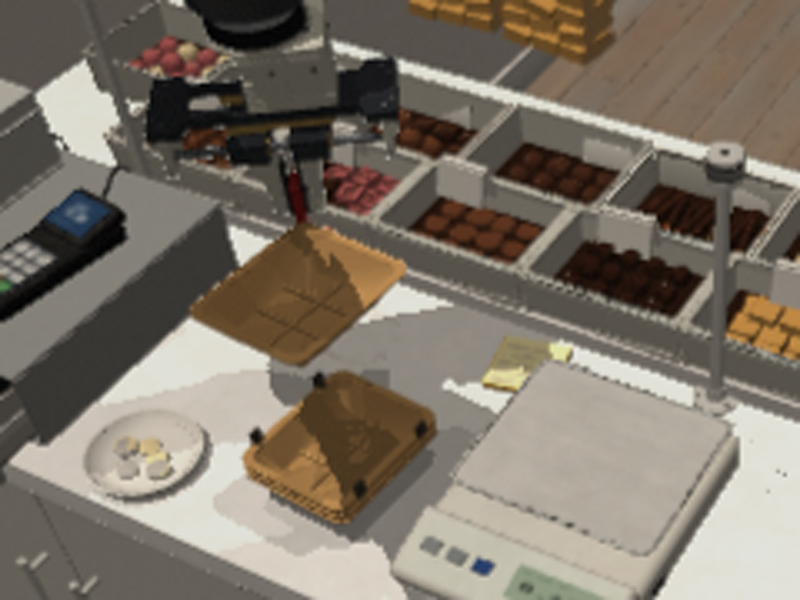

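The crop shows the tray held free and level (300,295) and the stack unmoved with its four clips visible. A post stands at (720,300), so I check its clearance before carrying.

Run:
```python
from h import *
print(onz("scene",303.6,180,0.0),onz("scene",307,180,.03))
for n in("scene","top"):
    W=cloud(n,np.load(f"pics/{n}0.npy")).reshape(-1,3)
    k=(W[:,0]>.45)&(W[:,0]<.85)&(W[:,1]<.25)&(W[:,1]>-.4)&(W[:,2]>.11)&(W[:,2]<.6);P=W[k];print(k.sum(),P.min(0),P.max(0),np.median(P,0))
```

```text
[ 6.86207259e-01 -3.45046368e-02 -1.11022302e-16] [ 0.66319878 -0.05624117  0.03      ]
5959 [ 0.67120733 -0.28659056  0.11218257] [0.84976001 0.24997629 0.45373288] [ 0.76820479 -0.11623898  0.32442617]
3194 [ 0.67187802 -0.39041345  0.11016455] [0.84994431 0.24970466 0.45982599] [ 0.78017054 -0.12402037  0.32797796]
```

move_arm(rows="0 0 0 0.009 -0.013 0 0;0 0 0 0.0185 -0.0257 0 0;0 0 0 0.0185 -0.0257 0 0;0 0 0 0.0185 -0.0257 0 0;0 0 0 0.0185 -0.0257 0 0;0 0 0 0.0185 -0.0257 0 0;0 0 0 0.0185 -0.0257 0 0;0 0 0 0.0185 -0.0257 0 0")

```text
t: 8.25
eef_pos: [0.5234, 0.0389, 0.2417]
ee_rot: [-3.141, 0.001, -2.52]
force: [0.3, 0.3, -0.6]
width: 0.01
gripper_force: 50.0
```

move_arm(rows="0 0 0 0.0185 -0.0257 0 0;0 0 0 0.0185 -0.0257 0 0;0 0 0 0.0185 -0.0257 0 0;0 0 0 0.0185 -0.0257 0.005 0;0 0 0 0.0185 -0.0257 0.01 0;0 0 0 0.0185 -0.0257 0.01 0;0 0 0 0.015 -0.021 0.01 0;0 0 0 0.0095 -0.0135 0.009 0")

```text
t: 9.25
eef_pos: [0.523, -0.1932, 0.1972]
ee_rot: [-3.141, 0.0, -2.521]
force: [0.2, 1.1, -0.4]
width: 0.0096
gripper_force: 50.0
```

move_arm(rows="0 0 0 0.0035 -0.005 0 0;0 0 0 0 0 0 0;0 0 0 0 0 0 0;0 0 0 0 0 0 0")

```text
t: 9.75
eef_pos: [0.5241, -0.1972, 0.1979]
ee_rot: [-3.141, 0.001, -2.519]
force: [-0.3, 0.6, -0.8]
width: 0.0095
gripper_force: 50.0
```

Run:
```python
from h import *
p,d=arm.grab_frame("scene");cv2.imwrite("pics/s4.png",p)
W=cloud("scene",d);hsv=cv2.cvtColor(p,cv2.COLOR_BGR2HSV)
g=(hsv[...,0]>8)&(hsv[...,0]<28)&(hsv[...,1]>110)&(W[...,1]<-.15)&(W[...,1]>-.42)&(W[...,2]>.12)&(W[...,2]<.23)&(W[...,0]<.6)
P=W[g];r=P[P[:,2]>.16]
print(len(P),cv2.minAreaRect(P[:,:2].astype(np.float32)),np.percentile(P[:,2],[1,50,99]).round(3))
s=arm.get_state();print(s["eef_pos"],s["ee_rot"],s["width"],s["gripper_force"],s["t"])
# rim plane from the top percentile along each tray edge
A=np.c_[P[:,:2],np.ones(len(P))]
for q in(1,-1):
  for ax in(0,1):
    t=(P[:,ax]-np.median(P[:,ax]))*q;k=t>np.percentile(t,95);print("edge",ax,q,np.percentile(P[k,2],90).round(3))
```

```text
2305 ((0.4409848749637604, -0.25768107175827026), (0.11936390399932861, 0.14575877785682678), 85.4995346069336) [0.156 0.169 0.189]
[ 0.52411468 -0.19727451  0.19776017] [-3.14125297e+00  4.73897946e-04 -2.51871961e+00] 0.009807902122959518 49.99961972236633 9.8
edge 0 1 0.188
edge 1 1 0.188
edge 0 -1 0.188
edge 1 -1 0.188
```

View pics/s4.png

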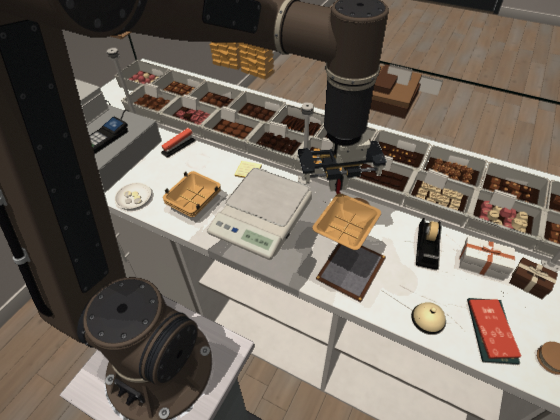

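The picture shows the tray held level at (347,220) and still about 30 mm short of the board's centre in y. The bystanders and the stack are where they were. One more shift, then settle and check.

move_arm(rows="0 0 0 0.008 -0.012 0 0;0 0 0 0.0095 -0.0125 0 0;0 0 0 0 0 0 0;0 0 0 0 0 0 0;0 0 0 0 0 0 0;0 0 0 0 0 0 0")

```text
t: 10.55
eef_pos: [0.524, -0.2277, 0.1975]
ee_rot: [-3.142, 0.0, -2.519]
force: [-0.5, 0.3, -1.7]
width: 0.0097
gripper_force: 50.0
```

Run:
```python
from h import *
p,d=arm.grab_frame("scene");W=cloud("scene",d);hsv=cv2.cvtColor(p,cv2.COLOR_BGR2HSV)
G=(hsv[...,0]>8)&(hsv[...,0]<28)&(hsv[...,1]>110)
P=W[G&(W[...,1]<-.15)&(W[...,1]>-.45)&(W[...,2]>.12)&(W[...,2]<.23)&(W[...,0]<.6)]
c=cv2.minAreaRect(P[:,:2].astype(np.float32));print(c,np.percentile(P[:,2],[1,99]))
Q=W[G&(W[...,1]>.1)&(W[...,2]>.02)&(W[...,2]<.08)&(W[...,0]<.6)&(W[...,0]>.33)]
print("stack",cv2.minAreaRect(Q[:,:2].astype(np.float32)))
s=arm.get_state();print(s["eef_pos"],s["gripper_force"],np.abs(s["qd"]).max())
if np.hypot(c[0][0]-.4405,c[0][1]+.2885)<.02 and s["gripper_force"]>20: print(arm.job_done())
```

```text
((0.4397317171096802, -0.28780069947242737), (0.12006872147321701, 0.1424342393875122), 85.68075561523438) [0.15598558 0.18851733]
stack ((0.4453370273113251, 0.21989336609840393), (0.12444469332695007, 0.1399955153465271), 84.99395751953125)
[ 0.5239546  -0.22774198  0.19749645] 49.99960541725159 0.0010116114335025294
the job is handed in; nothing more can be done
None
```

The top tray was peeled off tab corner first and is held level about 15 cm above the counter, within 2 mm of the board's centre; the stack measured within about 3 mm of its start, the bystanders looked undisturbed, and the job is handed in (no verdict was returned).

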